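# Lock the wafer frame on the load plate

## Task

Two blue film frames lie in the load plate beside the inspection microscope, but only one of them carries the gold wafer. Lock that frame by sliding the red grip of its own lock towards it, fully to the end stop, and let go. Do not touch the wafer's frame, and leave the other nest's lock as it is.

Things in the scene. Friction and masses are not known exactly. Their poses are not given: they have to be found in the camera images.
- stage: Fixed grey metal load plate, 295 (x) x 360 (y) x 22 mm, flat on the bench. Origin at bench height; plate spans x -155 to 140, y -180 to 180 mm. +x points away from the robot within 0.45 rad, +y left, z up. Two round nests with 8 mm pins, centres x = 50, y = +90 (left) and -90 mm (right); in front of each (lower x) its lock on a white track: yellow mark open, green mark locked.
- wafer_frame: Round blue film frame carrying the gold, grid-lined 100 mm wafer: 150 mm diameter, 5 mm thick, loose, lying flat in the left or the right nest, its top 27 mm above the bench. Origin at the centre of its underside, z up, turned anyhow. A like blue frame with only pale film lies in the other nest.
- lock_left: The left nest's lock: red grip (24 mm along the slide, 20 wide, 38 tall, top 76.5 over the bench) on a 36 x 28 x 10 mm steel carriage with a tongue reaching 35 mm ahead. Origin: middle of the carriage's underside, 48 mm below the grip top; axes as the plate's. Slides along the plate's x at y = +90: x = -106 open stop, -46 locked stop (tongue over the frame's rim). Starts 0-20 mm from open. 2 N, no spring.
- lock_right: The right nest's lock: red grip (24 mm along the slide, 20 wide, 38 tall, top 76.5 over the bench) on a 36 x 28 x 10 mm steel carriage with a tongue reaching 35 mm ahead. Origin: middle of the carriage's underside, 48 mm below the grip top; axes as the plate's. Slides along the plate's x at y = -90: x = -106 open stop, -46 locked stop (tongue over the frame's rim). Starts 0-20 mm from open. 2 N, no spring.

How it is judged (in metres and radians):
At the end, for the whole second after the job is handed in: The lock of the nest that holds the wafer's frame is within 10 mm of its closed end stop and at rest; the other lock is within 10 mm of where it started; the wafer's frame lies flat (within 0.1 rad), at rest, within 10 mm of where it started (((y of wafer_frame in the frame of stage above 0 m and x of lock_left in the frame of stage above -0.056 m and distance of lock_right from where it was at the start of the episode below 0.01 m and linear speed of lock_left below 0.01 m/s) or (y of wafer_frame in the frame of stage below 0 m and x of lock_right in the frame of stage above -0.056 m and distance of lock_left from where it was at the start of the episode below 0.01 m and linear speed of lock_right below 0.01 m/s)) and distance of wafer_frame from where it was at the start of the episode below 0.01 m and angle between wafer_frame's own z axis and vertical below 0.1 rad and linear speed of wafer_frame below 0.02 m/s); the robot touches nothing.
It fails at once if the lock of the nest without the wafer is moved by more than 10 mm ((y of wafer_frame in the frame of stage above 0 m and distance of lock_right from where it was at the start of the episode above 0.01 m) or (y of wafer_frame in the frame of stage below 0 m and distance of lock_left from where it was at the start of the episode above 0.01 m)).
It fails at once if the robot touches the wafer's frame (more than 1 N) (contact force between any of the fingers, the arm and wafer_frame above 1 N).
It also fails if it takes over 29 s, if anything falls off the work surface, if the arm or the gripper's body presses on something with over 40 N, if the wrist force passes 120 N, or if a joint passes its speed limit or range.

## Robot

A 7-joint arm with a two-finger parallel gripper is mounted at the origin on the work surface. World frame = base frame: x ahead of the robot, y to its left, z up, the work surface at z = 0. Lengths are in mm, angles in rad, forces in N, time in s.
With the tool pointing down it reaches from about 400 to 875 mm from the base axis. Payload 4.4 kg.
Tool frame: the origin (TCP) lies at the very end of the fingers, on their centre line; the grasp point (between the pads) lies 19 mm behind it; z points along the fingers, x is the direction in which the jaws open and shut, and the axes are right-handed (so a half turn about z gives the same grasp; the last joint's range is limited). The gripper opens to 85 mm and grips with 20 to 120 N. Pads are 22 mm wide; open, the fingers measure 114 mm over their backs; the gripper's body (76 mm by 85 mm) begins 54 mm behind the grasp point. The pads swing forward as they close: fully open they stand 13 mm farther back than shut.
Start: joints at [-1.195, 0.628, 0.038, 1.517, -0.027, 0.996, -0.02], TCP at [277.898, 587.614, 231.313] pointing down, gripper open.
Joint ranges: [-3.06, 3.06], [-0.37, 2.12], [-1.25, 1.32], [0.18, 2.47], [-1.1, 4.24], [0.23, 1.98], [-2.94, 2.94]. Speed limits (rad/s): [2.57, 2.57, 3.14, 3.14, 3.14, 3.14, 3.14].

## Interface

Orientations are given as [roll, pitch, yaw] about the fixed x, y, z axes, in that order (R = Rz(yaw) Ry(pitch) Rx(roll)).
In Python, from cell import ctrl gives the robot as it stands.
- The arm moves only by the shell command python3 -m creep 'ROWS'. ROWS is text: rows parted by semicolons, each of 7 numbers parted by spaces: the shift along the tool's x, y, z in units of 40 mm (1.0 is 40 mm), then the turn, a rotation vector about the tool's x, y, z in degrees, then the closure, from 0 (fully open) to 1 (shut). In form: x y z rx ry rz grip; .... A call has 1 to 10 rows; each row is the pose to reach, as a shift and turn from the pose commanded when the call began, along the tool's axes at that moment; what a row does not reach only later rows make up. A row lasts 1/12 s, in which the tool goes at most 41.7 mm and 7.16 degrees, less where a joint would pass 70% of its speed; a pose out of reach is approached as far as the arm can. A call with a gripper value outside its range is refused whole. The fingers move at their own pace and stop on an object; the grip force is fixed at half the most. Time passes only in rows, so rows that repeat a pose let the fingers close. It gives the time, the measured TCP pose, the force and the opening at its end, in the units of the state.
- ctrl.read_state(): the state, without advancing time (a new reading comes with each control period).
- ctrl.get_image(name): name is "side" or "top"; returns a dict with "img" (384x512x3 uint8, red, green, blue), "vfov" (degrees; the focal length in pixels is half the picture's height over the tangent of half this angle, whatever the lens; pixels are square), "cx", "cy" (the principal point, pixels), "T" (4x4, takes a point from camera to world coordinates). Camera axes: x right, y up, looking along -z (the intrinsics and any distortion apply to the point x, -y, -z); pixel columns grow to the right and rows downward; lengths in mm; the calibration is good to about 2 mm. A picture is of the moment at which its call begins. There is no depth.
- ctrl.finish_job(): hands the job in, once; it reports no verdict.
Trained networks look in the newest picture that a camera, given by its name, has taken for a name from the list of things; names that differ only in an ending like _2 or _b are one class to them, and where a whole thing is asked for, a point or a joint stands for the part that bears it (a point fixed in the world has none). Each returns a list of dicts, best first, with "score" (0 to 1); they miss things now and then, are a little off and sometimes report something else, mostly with a low value. They report only what shows in the picture. A call takes as long as a camera call.
- ctrl.boxes_of(camera, thing): "rect" ([left, top, right, bottom] in pixels, round what is visible of it).
- ctrl.cut_out(camera, thing): "pixels" (384x512 bool, what is visible of it) and "rect" ([left, top, right, bottom] in pixels, round what is visible of it).
The state is a dict: "clock": time; "qpos": joint angles; "qd": joint speeds; "tau": joint torques, N m; "eef_pos": TCP position; "tool_rot": TCP orientation; "force": force on the tool from outside, world axes, zero at the start; "torque": the same for the moment, N m; "width": finger opening in mm.
Only numpy, scipy, OpenCV 4.12 (cv2) and the standard library are available. Lean on these libraries where they do the work, as an engineer would, in place of code of your own. Each camera call takes 0.05 s, during which the arm holds its last target.

## Working session

There is one attempt and no reset: what is moved stays moved. The work goes in short steps, Python scripts to look and compute and a shell command to move; the robot and the scene stay as the last step left them, time stands still between calls to the robot, and variables do not carry over. Pictures are saved under pics/ and viewed, and the job is handed in when it is done.

```bash
mkdir -p pics; python3 - <<'E'
from cell import ctrl
import cv2
s=ctrl.read_state(); print(s['clock'],s['eef_pos'],s['tool_rot'],s['width'],s['force'])
for n in('top','side'):
    d=ctrl.get_image(n); cv2.imwrite(f'pics/{n}0.png',d['img'][:,:,::-1]); print(n,d['vfov'],d['cx'],d['cy'],d['T'], [k for k in d])
    for t in('stage','wafer_frame','lock_left','lock_right'):
        print(t,[(round(b['score'],2),b['rect']) for b in ctrl.boxes_of(n,t)][:3])
print(ctrl.read_state()['clock'])
E
```

```text
0.0 [277.6042565  587.0661088  230.36583004] [3.14158180e+00 1.89304661e-03 1.12900064e+00] 85.84505748169163 [0.14318653 0.21636994 0.18419586]
top 54.09361702819279 261.68593622297294 193.30375465213302 [[ 4.58107077e-02  9.75076861e-01 -2.17086377e-01  4.48761800e+02]
 [-9.98943200e-01  4.55255742e-02 -6.31712145e-03 -9.01634834e+00]
 [ 3.72330301e-03  2.17146352e-01  9.76131958e-01  6.89885876e+02]
 [ 0.00000000e+00  0.00000000e+00  0.00000000e+00  1.00000000e+00]] ['img', 'vfov', 'cx', 'cy', 'T']
stage [(0.75, [133.6, 74.9, 364.1, 275.3])]
wafer_frame [(0.87, [242.5, 92.8, 322.9, 167.0])]
lock_left [(0.77, [198.3, 209.9, 220.5, 240.6])]
lock_right [(0.95, [295.5, 179.5, 318.8, 209.7])]
side 54.31373189768522 253.31093934253155 193.70697778158538 [[-8.67396288e-01  3.84675321e-01 -3.15671628e-01  3.85332028e+02]
 [-4.97425656e-01 -6.52630648e-01  5.71525112e-01  3.64224124e+02]
 [ 1.38346266e-02  6.52761927e-01  7.57436776e-01  5.58789856e+02]
 [ 0.00000000e+00  0.00000000e+00  0.00000000e+00  1.00000000e+00]] ['img', 'vfov', 'cx', 'cy', 'T']
stage [(0.6, [103.6, 138.0, 309.9, 324.5])]
wafer_frame [(0.67, [163.0, 147.0, 240.4, 202.5])]
lock_left [(0.68, [236.9, 239.9, 273.5, 269.3]), (0.15, [256.9, 158.3, 283.8, 186.4])]
lock_right [(0.6, [255.2, 157.9, 285.3, 185.4])]
0.5
```

View pics/top0.png

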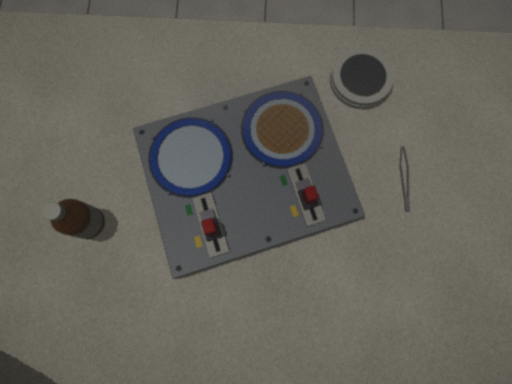

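View pics/side0.png

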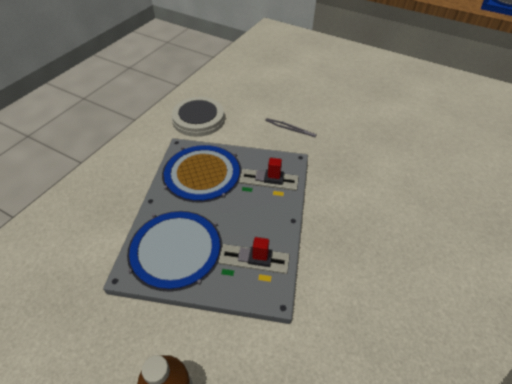

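The gold wafer is in the right nest: top view (283,129), side view (202,172). So the lock to move is the right one, with its red grip at top (311,194) and side (274,168). Next I'll measure its position.

```bash
cat > h.py <<'E'
import numpy as np,cv2
from scipy.optimize import least_squares
from cell import ctrl
def proj(d,P):
    T=np.array(d['T']);p=(np.atleast_2d(P)-T[:3,3])@T[:3,:3]
    f=192/np.tan(np.radians(d['vfov']/2))
    return np.c_[d['cx']+f*p[:,0]/-p[:,2], d['cy']-f*p[:,1]/-p[:,2]]
def ray(d,u,v,z):
    T=np.array(d['T']);f=192/np.tan(np.radians(d['vfov']/2))
    r=T[:3,:3]@np.array([(u-d['cx'])/f,-(v-d['cy'])/f,-1]);return T[:3,3]+r*(z-T[2,3])/r[2]
E
python3 - <<'E'
from h import *
D={n:ctrl.get_image(n) for n in('top','side')}
cor=np.array([[140,180,22],[140,-180,22],[-155,-180,22],[-155,180,22]],float)
px={'top':[(135,130),(312,78),(363,212),(175,276)],'side':[(110,294),(172,140),(308,154),(292,322)]}
def tr(p,P): c,s=np.cos(p[2]),np.sin(p[2]); return np.c_[p[0]+c*P[:,0]-s*P[:,1],p[1]+s*P[:,0]+c*P[:,1],P[:,2]]
for ns in (['top'],['side'],['top','side']):
    r=least_squares(lambda p:np.concatenate([(proj(D[n],tr(p,cor))-px[n]).ravel() for n in ns]),[500,0,0.2]); print(ns,r.x,r.fun.round(1))
    p=r.x
for n,d in D.items():
    hsv=cv2.cvtColor(d['img'],cv2.COLOR_RGB2HSV)
    m=((hsv[...,0]<8)|(hsv[...,0]>172))&(hsv[...,1]>150)&(hsv[...,2]>60)
    k,_,st,ce=cv2.connectedComponentsWithStats(m.astype(np.uint8))
    for i in range(1,k):
        if st[i,4]>60: 
            print(n,st[i],ce[i])
            # fit lock x along slide: rendered hull centroid of grip box
            for y in(90,-90):
                best=None
                for x in np.arange(-115,-35,1.):
                    B=np.array([[x+a,y+b,c] for a in(-12,12) for b in(-10,10) for c in(38.5,76.5)])
                    h=cv2.convexHull(proj(d,tr(p,B)).astype(np.float32));M=cv2.moments(h);c0=np.array([M['m10'],M['m01']])/M['m00']
                    e=np.linalg.norm(c0-ce[i])
                    if best is None or e<best[0]: best=(e,x,c0,M['m00'])
                print('  ',y,best)
    im=d['img'][:,:,::-1].copy()
    for q in proj(d,tr(p,cor)): cv2.circle(im,tuple(int(round(t)) for t in q),2,(0,255,0),-1)
    for P in ([50,90,27],[50,-90,27]):
        t=np.linspace(0,6.28,80); 
        for q in proj(d,tr(p,np.c_[P[0]+75*np.cos(t),P[1]+75*np.sin(t),27+0*t])): im[int(q[1]),int(q[0])]=(0,255,255)
    cv2.imwrite(f'pics/{n}1.png',cv2.resize(im[60:340,90:390],None,fx=2,fy=2))
for x in(-106,-96,-86,-46): print(x,tr(p,np.array([[x,-90,76.5]])))
E
```

```text
['top'] [6.47367531e+02 2.72620466e+01 3.62990992e-01] [-2.5 -3.1 -0.4 -4.5  4.2  2.9 -1.3  2.9]
['side'] [6.41323004e+02 3.02624771e+01 3.73806868e-01] [-5.6 -1.2 -0.1 -0.8  1.   0.4  4.7 -0.6]
['top', 'side'] [6.44298873e+02 2.85100369e+01 3.69058919e-01] [-3.6 -0.9 -1.7 -3.5  3.8  3.8 -1.5  5.2 -6.5 -3.5 -0.2 -1.9  0.4 -0.3
  2.8 -2.2]
top [304 187  14  13 134] [310.65671642 193.12686567]
   90 (np.float64(106.43528143283963), np.float64(-86.0), array([208.83944383, 224.1383496 ]), 240.76662379852496)
   -90 (np.float64(0.6512145890474715), np.float64(-90.0), array([310.02785342, 193.29601581]), 259.50194793078117)
top [202 219  13  15 134] [208.39552239 225.8358209 ]
   90 (np.float64(0.9568998253683741), np.float64(-89.0), array([209.35219094, 225.8147839 ]), 240.20711749279872)
   -90 (np.float64(106.59998493980655), np.float64(-81.0), array([308.23208699, 188.46983158]), 260.82671167049557)
side [268 158  13  21 235] [274.07234043 167.88510638]
   90 (np.float64(82.12020811202174), np.float64(-94.0), array([262.61932735, 249.20273714]), 381.2463843218284)
   -90 (np.float64(0.354756285061329), np.float64(-91.0), array([273.98648411, 168.22931666]), 288.1794816139154)
side [252 237  17  24 314] [260.00318471 248.44267516]
   90 (np.float64(0.4217725098892607), np.float64(-90.0), array([260.0911458 , 248.85517352]), 382.6651255937759)
   -90 (np.float64(81.29974649614446), np.float64(-83.0), array([269.76049138, 167.73057107]), 289.75414437940344)
-106 [[577.90255441 -93.6682298   76.5       ]]
-96 [[587.22922683 -90.06085104  76.5       ]]
-86 [[596.55589926 -86.45347227  76.5       ]]
-46 [[633.86258894 -72.02395721  76.5       ]]
```

The wafer is in the right nest. Both cameras put the right lock at about x = -90.5 in the plate frame. I'll go behind the grip (plate x ≈ -135) with the fingers closed and push it along the slide.

```bash
cat >> h.py <<'E'
from scipy.spatial.transform import Rotation as Ro
ST=(644.3,28.5,0.369)
def w(x,y,z):
    c,s=np.cos(ST[2]),np.sin(ST[2]); return np.array([ST[0]+c*x-s*y,ST[1]+s*x+c*y,z])
def go(x,y,z,yaw=ST[2]):
    s=ctrl.read_state(); R=Ro.from_euler('xyz',s['tool_rot'])
    d=R.inv().apply(w(x,y,z)-s['eef_pos'])/40
    rv=(R.inv()*Ro.from_euler('xyz',[np.pi,0,yaw])).as_rotvec(degrees=True)
    c,sn=np.cos(ST[2]),np.sin(ST[2]); q=np.array(s['eef_pos'])-w(0,0,0)
    print('clk',s['clock'],'stage xy',[c*q[0]+sn*q[1],-sn*q[0]+c*q[1]],q[2],'F',s['force'],s['width'])
    print('shift',d.round(3),'rot',rv.round(2))
E
python3 -c "
from h import *
go(-135,-90,230)"
```

```text
clk 0.6 stage xy [np.float64(-140.0667686603644), np.float64(653.6414846614731)] 231.35300353009706 F [ 0.31128417  0.29770108 -0.14586306] 85.26894517535783
shift [-12.716  13.562   0.033] rot [-0.   -0.   43.55]
```

```bash
python3 -m creep '-6 6.4 0 0 0 20 1; -6 6.4 0 0 0 20 1; -6 6.4 0 0 0 20 1; -6 6.4 0 0 0 20 1; -6 6.4 0 0 0 20 1; -6 6.4 0 0 0 20 1; -6 6.4 0 0 0 20 1; -6 6.4 0 0 0 20 1; -6 6.4 0 0 0 20 1; -6 6.4 0 0 0 20 1'; python3 -c "
from h import *
go(-135,-90,230)"
```

```text
clock: 1.43
eef_pos: [408.8, 255.8, 231.8]
tool_rot: [3.139, 0.001, 0.771]
force: [-0.6, 0.6, -0.1]
width: 0.2
clk 1.4333 stage xy [np.float64(-137.63813327558375), np.float64(296.8772327402597)] 231.77347826162784 F [-0.5573604   0.57494405 -0.13614426] 0.18018264832957873
shift [-3.726  8.926  0.068] rot [1.400e-01 1.000e-02 2.305e+01]
```

```bash
python3 -m creep '-3.7 8.9 0 0 0 23 1; -3.7 8.9 0 0 0 23 1; -3.7 8.9 0 0 0 23 1; -3.7 8.9 0 0 0 23 1; -3.7 8.9 0 0 0 23 1; -3.7 8.9 0 0 0 23 1; -3.7 8.9 0 0 0 23 1; -3.7 8.9 0 0 0 23 1; -3.7 8.9 0 0 0 23 1; -3.7 8.9 0 0 0 23 1'; python3 -c "
from h import *
go(-135,-90,110)"
```

```text
clock: 2.27
eef_pos: [554.1, -103.4, 231.8]
tool_rot: [3.136, -0.001, 0.371]
force: [0.4, -0.5, 0.2]
width: -0.2
clk 2.2667 stage xy [np.float64(-131.7330637294375), np.float64(-90.45194985326887)] 231.80324489870395 F [ 0.4374243  -0.48756275  0.21704417] -0.16538922963027486
shift [-0.086 -0.03   3.045] rot [ 0.34 -0.08  0.14]
```

Now I'll lower to z ≈ 100 and look again before going lower.

```bash
python3 -m creep '-0.1 0 1.5 0 0 0 1; -0.1 0 3.2 0 0 0 1; -0.1 0 3.2 0 0 0 1; -0.1 0 3.2 0 0 0 1; -0.1 0 3.2 0 0 0 1; -0.1 0 3.2 0 0 0 1'; python3 - <<'E'
from h import *
go(-135,-90,52)
for n,(a,b) in {'top':(180,140),'side':(170,110)}.items():
    d=ctrl.get_image(n); im=d['img'][b:b+150,a:a+200,::-1]; cv2.imwrite(f'pics/{n}2.png',cv2.resize(im,None,fx=4,fy=4))
E
```

```text
clock: 2.77
eef_pos: [549.5, -97.2, 104.8]
tool_rot: [3.141, -0.002, 0.379]
force: [-0.3, -1.2, 0.3]
width: -0.1
clk 2.7667 stage xy [np.float64(-133.7392860314861), np.float64(-83.04313962970716)] 104.75049735460168 F [-0.26405808 -1.23398066  0.29079233] -0.09732117218862234
shift [-0.036  0.172  1.319] rot [ 0.06 -0.11  0.58]
```

View pics/top2.png

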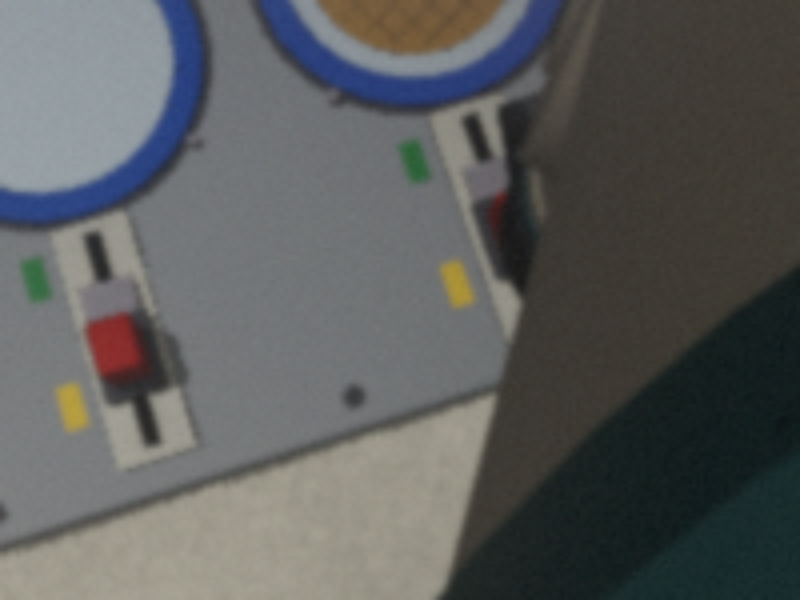

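View pics/side2.png

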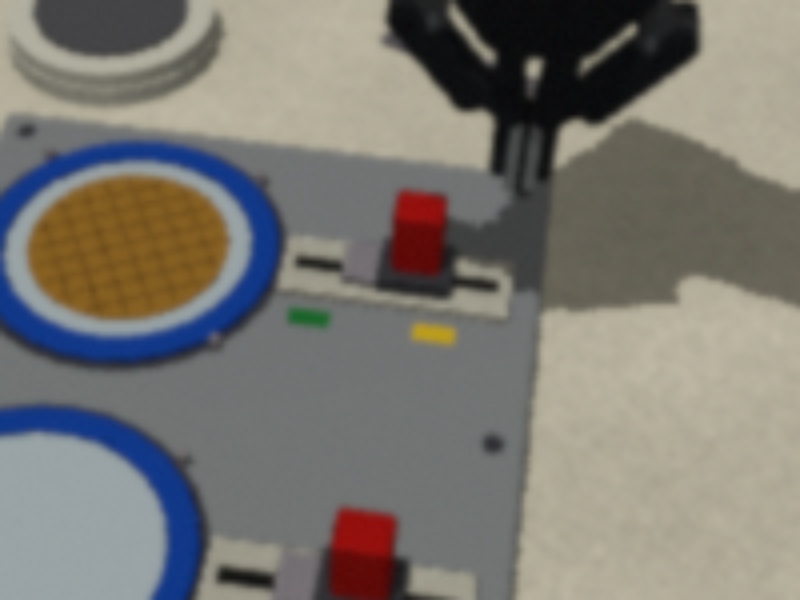

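The side view shows the closed fingers clear behind the right grip, with the tip at (301,157) and the grip at (275,168). The tool reads about 7 mm off in y, so I'll correct that and lower to z = 55.

```bash
python3 -m creep '0 0.17 0.4 0 0 0.5 1; 0 0.17 0.8 0 0 0.5 1; 0 0.17 1.25 0 0 0.5 1; 0 0.17 1.25 0 0 0.5 1; 0 0.17 1.25 0 0 0.5 1; 0 0.17 1.25 0 0 0.5 1'; python3 - <<'E'
from h import *
go(-120,-90,55)
for n,(a,b) in {'side':(170,110)}.items():
    d=ctrl.get_image(n); im=d['img'][b:b+150,a:a+200,::-1]; cv2.imwrite(f'pics/{n}3.png',cv2.resize(im,None,fx=4,fy=4))
E
```

```text
clock: 3.37
eef_pos: [552.0, -104.0, 55.3]
tool_rot: [3.14, -0.003, 0.37]
force: [0.6, 0.5, 1.2]
width: -0.3
clk 3.3667 stage xy [np.float64(-133.8310145685752), np.float64(-90.2731886820777)] 55.26690038057494 F [0.6306376  0.52872074 1.20081177] -0.2740502969515992
shift [ 0.346 -0.007  0.008] rot [ 0.09 -0.16  0.05]
```

View pics/side3.png

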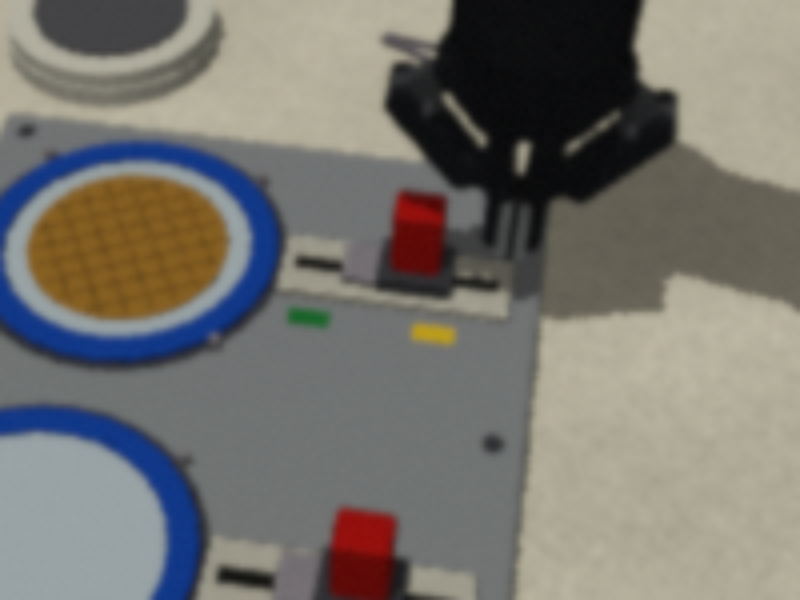

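The fingers are in line behind the grip. The finger knuckle sits about 10 mm above the grip top, so I'll raise 4 mm and then push.

```bash
python3 -m creep '0.1 0 -0.1 0 0 0 1; 0.25 0 -0.1 0 0 0 1; 0.4 0 -0.1 0 0 0 1; 0.55 0 -0.1 0 0 0 1; 0.7 0 -0.1 0 0 0 1; 0.85 0 -0.1 0 0 0 1; 1.0 0 -0.1 0 0 0 1; 1.1 0 -0.1 0 0 0 1; 1.2 0 -0.1 0 0 0 1; 1.2 0 -0.1 0 0 0 1'; python3 - <<'E'
from h import *
go(-72,-90,59)
for n,(a,b) in {'side':(170,110)}.items():
    d=ctrl.get_image(n); im=d['img'][b:b+150,a:a+200,::-1]; cv2.imwrite(f'pics/{n}4.png',cv2.resize(im,None,fx=4,fy=4))
E
```

```text
clock: 4.25
eef_pos: [596.4, -86.1, 57.1]
tool_rot: [3.141, -0.001, 0.37]
force: [0.8, -0.0, 0.2]
width: 0.2
clk 4.25 stage xy [np.float64(-85.9685845570543), np.float64(-89.58975956947066)] 57.12929337445057 F [ 0.84733423 -0.02511168  0.18028062] 0.16565267679948892
shift [ 0.349  0.011 -0.046] rot [ 0.03 -0.05  0.08]
```

View pics/side4.png

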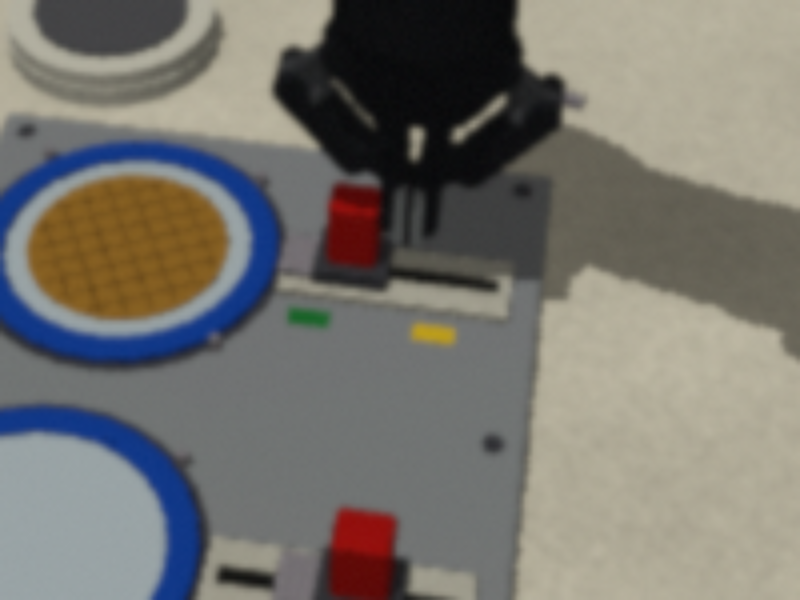

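The grip is moving with the push and is now at about (258,166) in the side view, roughly 14 mm short of the stop. I'll continue until the force rises.

```bash
python3 -m creep '0.1 0 0 0 0 0 1; 0.2 0 0 0 0 0 1; 0.3 0 0 0 0 0 1; 0.35 0 0 0 0 0 1; 0.35 0 0 0 0 0 1; 0.35 0 0 0 0 0 1'; python3 -c "
from h import *
go(-66,-90,59)"
```

```text
clock: 4.8
eef_pos: [609.0, -81.0, 57.3]
tool_rot: [3.142, -0.001, 0.37]
force: [0.1, 0.1, -0.5]
width: 0.1
clk 4.8 stage xy [np.float64(-72.40928382444375), np.float64(-89.39650501925516)] 57.28086500042741 F [ 0.08110488  0.0773902  -0.4967284 ] 0.06641116531806036
shift [ 0.16   0.015 -0.043] rot [ 0.   -0.05  0.06]
```

```bash
python3 -m creep '0.05 0 0 0 0 0 1; 0.1 0 0 0 0 0 1; 0.1 0 0 0 0 0 1'; python3 -m creep '0.05 0 0 0 0 0 1; 0.05 0 0 0 0 0 1'; python3 - <<'E'
from h import *
go(-66,-90,59)
for n,(a,b) in {'side':(170,110)}.items():
    d=ctrl.get_image(n); im=d['img'][b:b+150,a:a+200,::-1]; cv2.imwrite(f'pics/{n}5.png',cv2.resize(im,None,fx=4,fy=4))
E
```

```text
clock: 5.05
eef_pos: [612.1, -79.8, 57.3]
tool_rot: [-3.141, 0.0, 0.37]
force: [-2.3, -0.6, 0.2]
width: -0.3
clock: 5.22
eef_pos: [612.3, -79.8, 57.3]
tool_rot: [-3.14, 0.003, 0.369]
force: [-5.4, -1.4, 4.9]
width: 0.1
clk 5.2167 stage xy [np.float64(-68.94176927756632), np.float64(-89.43080204430117)] 57.286216418235526 F [-5.39789652 -1.37058413  4.92075323] 0.1452333376393262
shift [ 0.073  0.014 -0.043] rot [-0.06  0.2   0.02]
```

View pics/side5.png

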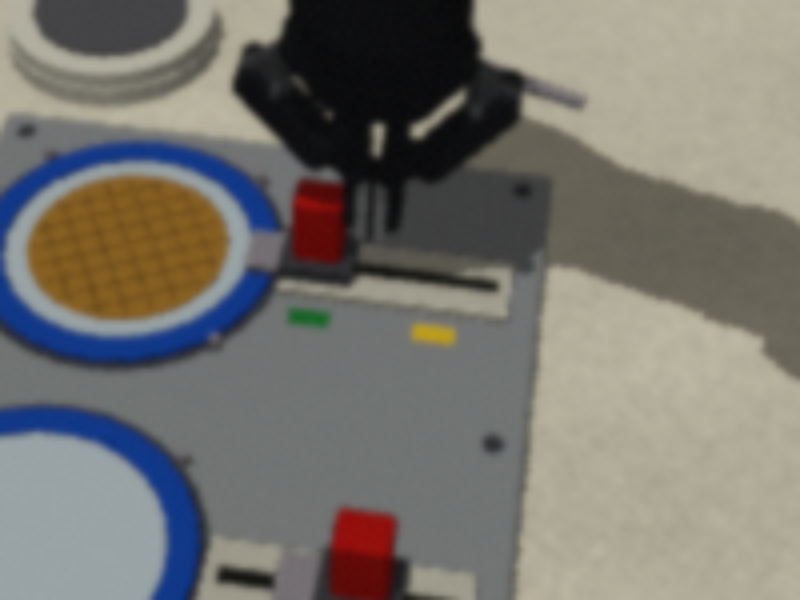

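The push has stalled with force building, and the tongue lies over the frame's rim at (237,173). I'll give it one more small push to confirm the stop, then back off and lift.

```bash
python3 -m creep '0.08 0 0 0 0 0 1; 0.08 0 0 0 0 0 1'; python3 -m creep '-0.3 0 0 0 0 0 1; -0.9 0 0 0 0 0 1; -0.9 0 0 0 0 0 1; -0.9 0 -0.7 0 0 0 1; -0.9 0 -1.6 0 0 0 1; -0.9 0 -2.5 0 0 0 1; -1.8 0 -3.2 0 0 0 1; -2.7 0 -3.2 0 0 0 1; -2.7 0 -3.2 0 0 0 1; -2.7 0 -3.2 0 0 0 1'; python3 - <<'E'
from h import *
go(-66,-90,59)
for n,(a,b) in {'side':(170,110),'top':(180,100)}.items():
    d=ctrl.get_image(n); im=d['img'][b:b+150,a:a+200,::-1]; cv2.imwrite(f'pics/{n}6.png',cv2.resize(im,None,fx=4,fy=4))
E
```

```text
clock: 5.43
eef_pos: [612.4, -79.7, 57.3]
tool_rot: [-3.139, 0.009, 0.368]
force: [-11.6, -2.1, 9.7]
width: -0.0
clock: 6.27
eef_pos: [515.4, -117.9, 186.4]
tool_rot: [3.141, -0.001, 0.367]
force: [-0.0, 0.3, 0.4]
width: -0.3
clk 6.2667 stage xy [np.float64(-173.00368949110631), np.float64(-90.05009854039986)] 186.37866011645616 F [-0.04134115  0.27758898  0.39236433] -0.2885386651510234
shift [ 2.671 -0.008  3.188] rot [ 0.03 -0.08 -0.11]
```

View pics/side6.png

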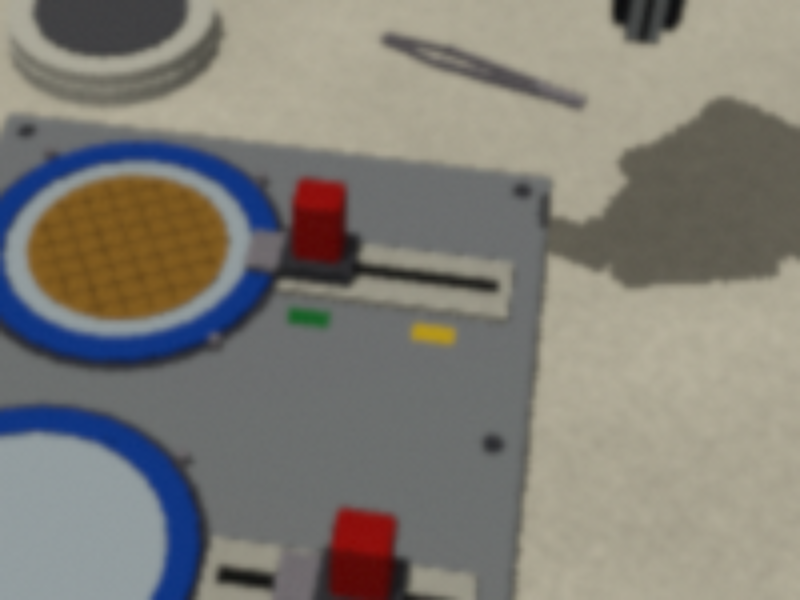

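View pics/top6.png

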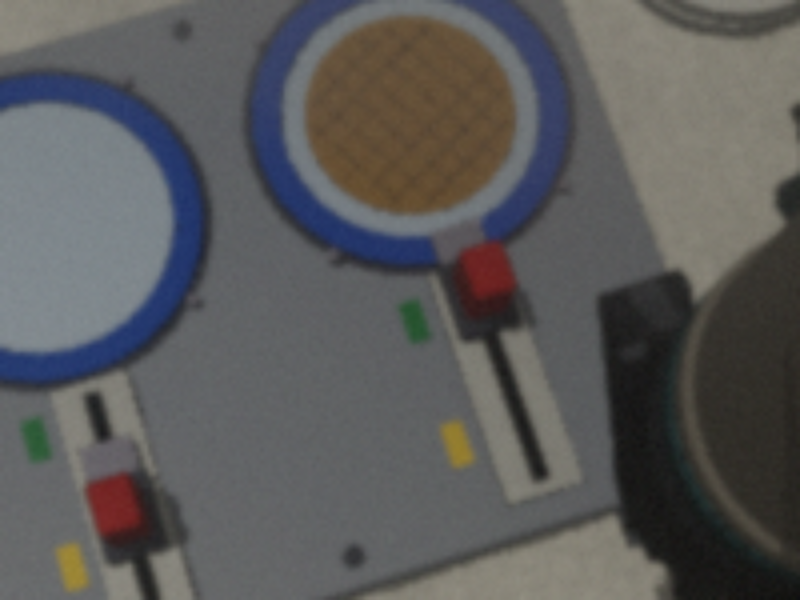

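In both views the right grip is at the locked end, with its carriage covering the slot end: top (302,169), side (250,165). Its tongue is over the rim, the wafer frame and left lock look unchanged, and the arm is clear.

```bash
python3 -c "
from cell import ctrl
s=ctrl.read_state();print(abs(s['qd']).max(),s['force']);ctrl.finish_job()"
```

```text
0.020531408268196858 [ 0.33481326  0.74243573 -0.45306886]
the job is handed in; nothing more can be done
```

The gold wafer's frame is in the right nest, so I pushed the right lock's red grip to its locked end with closed fingers. I then backed off, lifted clear and handed the job in at about 6.4 s.

**Checks that passed:**
- **End stop:** in the final push the tool stopped moving while the force rose from about 5 to 12 N along the slide (10 N vertical).
- **Final pictures:** the tongue lies over the frame's rim. By eye, the wafer frame and the left lock are where they started. The arm was clear, with nearly zero force.

**Checks that disagreed or were not done:**
- **Plate fit:** my fit of the plate's pose left corner errors of up to about 6 pixels, probably lens distortion or corners I picked by eye.
- **Lock position:** working back from the tool puts the lock at about x = -42 mm, against the nominal stop at -46 mm. That is within the fit's error, and I did not measure the lock again from the final pictures.

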